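Send a marble down the marble run

TASK

Send the parked glass marble down the wooden marble run: stroke the rim of its free-spinning feed wheel with a light fingertip (never gripping it, never pressing harder than 20 N) until the one pocket in the rim, out of sight underneath at first, stands at the very top, and let go of the wheel there. Then put the marble into the pocket and stroke the wheel over towards the rail, so that it carries the marble over and tips it onto the rail and the marble comes to rest in the cup at the rail's foot. Leave the jar, torch, puzzle ring and bowl where they are.

Things in the scene. Friction and masses are not known exactly. Their poses are not given: they have to be found in the camera images.
- run: wooden marble run, fixed: base board 100 x 350 x 18 mm, at one end a feed wheel between two cheeks, then a rail sloping down to a cup. Origin on the sideboard below the wheel's axle; y points from the wheel along the rail to the cup, x along the axle, z up. Cheeks: 10 mm thick, at x = 24 to 34 mm either side, 104 mm wide, tops round about the axle with radius 52 mm
- axle (a point): centre of the wheel's axle, 85 mm above the sideboard; the axle runs along the run's x axis and cannot move
- wheel: beech feed wheel, 42 mm wide, nominal rim radius 60 mm, rigid. Origin at the axle's centre; its x lies along the axle, its z points through the pocket (up when the pocket is on top). Turns endlessly both ways, stays where let go; dragging the rim takes about 0.7 N. Bored off centre: the rim lies 58 to 62 mm from the axle, varying smoothly round the wheel, where is not known beforehand
- pocket (a point): where the marble's centre lies when seated in the rim's one pocket, about 64 mm out from the axle. The pocket: 28 degrees of the rim long (29 mm at the mouth), 27 mm wide, 8 mm deep; the seated marble stands 17 mm proud of the rim. It is carried safely until the wheel is 55 degrees past the top towards the rail, and has rolled out by 90
- rail_start (a point): upper end of the rail's floor, 86 mm above the sideboard, 63.5 mm from the axle along the run's y. The rail is 42 mm wide, 30 mm inside, walls 16 mm high, and falls to 56 mm above the sideboard at the cup
- cup (a point): middle of the cup's floor, 48 mm above the sideboard; the cup is 44 mm square inside, its walls 38 mm high
- marble: glass marble, diameter 25 mm, about 20 g, origin at its centre; parked on the peg board's round hole with its centre 9 mm above the board's top (31 mm above the sideboard)
- pegboard: slotted wooden peg board 170 x 80 x 22 mm, fixed. Origin under its centre, long side along its x axis. Four plastic pegs, 54 mm high, stand in its slots at x = 15 and 60 mm, y = +-18 mm; the round hole on which the marble is parked is at x = -55 mm, y = 0
- jar: glass marble jar with clip-on lid, 80 mm across, 107 mm high, bystander; origin under its centre
- torch: black aluminium torch lying on the sideboard, 118 mm long, 33 mm thick, bystander; origin under its middle, its y axis along it
- puzzle_ring: steel puzzle ring, 42 mm across, 8 mm high, bystander; origin under its centre
- bowl: small ceramic bowl, 110 mm across, 45 mm high, bystander; origin under its centre

How it is judged:
By the outcome, as a careful person would: the job done as asked, in the order asked, and still so for the second after the job is handed in, with the robot touching nothing.
It also fails if it takes over 72 s, if anything falls off the work surface, if the arm or the gripper's body presses on something with over 40 N, if the wrist force passes 120 N, or if a joint passes its speed limit or range.

ROBOT

A 7-joint arm with a two-finger parallel gripper is mounted at the origin on the work surface. World frame = base frame: x ahead of the robot, y to its left, z up, the work surface at z = 0. Lengths are in mm, angles in degrees, forces in N, time in s.
With the tool pointing down it reaches from about 400 to 900 mm from the base axis. Payload 5.6 kg.
Tool frame: the origin (TCP) lies at the very end of the fingers, on their centre line; the grasp point (between the pads) lies 19 mm behind it (robot.tcp_to_grasp is the distance from the TCP to the grasp point, in mm); z points along the fingers, y is the line along which they close (so a half turn about z gives the same grasp; the last joint's range is limited). The gripper opens to 92 mm and grips with 3 to 60 N. Pads are 20 mm wide; open, the fingers measure 128 mm over their backs; the gripper's body (75 mm by 189 mm) begins 69 mm behind the grasp point.
Start: joints at [70.932, 26.786, -0.665, 91.828, 0.344, 61.387, -3.226], TCP at [185.702, -622.915, 214.592] pointing down, gripper open.
Joint ranges: [-144.91, 144.91], [-17.63, 115.5], [-89.93, 88.59], [15.96, 139.68], [-74.01, 254.01], [8.47, 105.57], [-167.45, 167.45]. Speed limits (degrees/s): [147.25, 147.25, 180, 180, 180, 180, 180].

INTERFACE

Orientations are given as a 3x3 rotation matrix whose columns are the frame's x, y, z axes.
In Python, from station import telemetry, eyes, job, robot gives the robot as it stands.
- The arm moves only by the tool drive_tool, never from a script. Its argument "rows" is a list of rows, each a list of 3 entries, a list of its own where there are three numbers: the shift along the tool's x, y, z in cm, then the turn about the tool's z in degrees, then the finger opening in cm, from 0 to 9.19. In form: [[[tx, ty, tz], turn, hand], ...]. A call has 1 to 8 rows; each row is the pose to reach, as a shift and turn from the pose commanded when the call began, along the tool's axes at that moment; what a row does not reach only later rows make up. A row lasts 1/8 s, in which the tool goes at most 62.5 mm and 10.7 degrees, less where a joint would pass 70% of its speed; a pose out of reach is approached as far as the arm can. A call with a gripper value outside its range is refused whole. The fingers move at their own pace and stop on an object; "force" is the grip in N (left out, the last holds). Time passes only in rows, so rows that repeat a pose let the fingers close. It gives the time, the measured TCP pose, the force, the opening and the grip force at its end, in the units of the state.
- telemetry.read_state(): the state, without advancing time (a new reading comes with each control period).
- eyes.snapshot(name): name is "scene" or "top" or "wrist"; returns a dict with "color" (420x560x3 uint8, red, green, blue), "vfov" (degrees; the focal length in pixels is half the picture's height over the tangent of half this angle, whatever the lens; pixels are square), "cx", "cy" (the principal point, pixels), "R" (3x3) and "t" (3): a world point X has camera coordinates R X + t; the wrist camera has in their place "mount" (4x4, takes a point from camera to tool coordinates, whose origin is the TCP and whose axes are the flange's). Camera axes: x right, y down, z forward; pixel columns grow to the right and rows downward; lengths in mm; the calibration is good to about 2 mm. The wrist camera is an equidistant fisheye: a pixel r from the principal point sees the ray r / f radians off the axis. A picture is of the moment at which its call begins: read the wrist's pose just before it. There is no depth.
- job.hand_in(): hands the job in; it is judged then, once.
The state is a dict: "time": time; "q": joint angles; "qd": joint speeds; "joint_efforts": joint torques, N m; "eef_pos": TCP position; "orientation": TCP orientation; "force": force on the tool from outside, world axes, zero at the start; "wrist_torque": the same for the moment, N m; "width": opening from 0.0 (shut) to 1.0 (fully open); "grasp_force": force on a finger pad.
Only numpy, scipy, OpenCV 4.12 (cv2) and the standard library are available. Lean on these libraries where they do the work, as an engineer would, in place of code of your own. Each camera call takes 0.05 s, during which the arm holds its last target. There are 200 camera calls.

## Working session

There is one attempt and no reset: what is moved stays moved. The work goes in short steps, Python scripts to look and compute and a tool call to move; the robot and the scene stay as the last step left them, time stands still between calls to the robot, and variables do not carry over. Pictures are saved under pics/ and viewed, at most 10 in all, crops included, and the job is handed in when it is done.

Besides the shell and the picture viewer there is one more tool, called after "Emit:" as name([rows], argument=value, ...), one row to a line, values as JSON. drive_tool: Moves the arm, as the interface text tells. Its arguments: {"type":"object","properties":{"rows":{"type":"array","items":{"type":"array"}},"force":{"type":"number"}},"required":["rows"]}

```bash
mkdir -p pics; python3 - <<'E'
from station import telemetry, eyes, job, robot
import cv2,numpy as np,pickle
s=telemetry.read_state();print(s['time'],s['eef_pos'],np.round(s['orientation'],3).tolist(),s['width'])
for n in ['scene','top','wrist']:
    d=eyes.snapshot(n);pickle.dump((s,d),open(n+'.pkl','wb'))
    cv2.imwrite(f'pics/{n}0.png',cv2.resize(d['color'][:,:,::-1],(800,600),interpolation=cv2.INTER_CUBIC))
    print(n,{k:(np.round(v,3).tolist() if k!='color' else 0) for k,v in d.items()})
E
```

```text
0.0 [ 185.50477667 -622.37618679  213.67624701] [[0.958, 0.286, -0.001], [0.286, -0.958, 0.002], [-0.0, -0.002, -1.0]] 0.9979636794581993
scene {'color': 0, 'vfov': 44.168, 'cx': 271.5, 'cy': 210.087, 'R': [[0.385, 0.923, -0.014], [0.517, -0.228, -0.825], [-0.765, 0.311, -0.565]], 't': [-211.716, -196.88, 2032.769]}
top {'color': 0, 'vfov': 56.552, 'cx': 276.978, 'cy': 214.017, 'R': [[-0.022, -1.0, -0.002], [-0.984, 0.022, -0.177], [0.177, -0.002, -0.984]], 't': [34.357, 566.312, 1057.427]}
wrist {'color': 0, 'vfov': 65.706, 'cx': 284.957, 'cy': 209.089, 'mount': [[0.001, -0.962, -0.274, 77.59], [1.0, 0.001, 0.0, -0.339], [-0.0, -0.274, 0.962, -170.443], [0.0, 0.0, 0.0, 1.0]]}
```

View pics/top0.png

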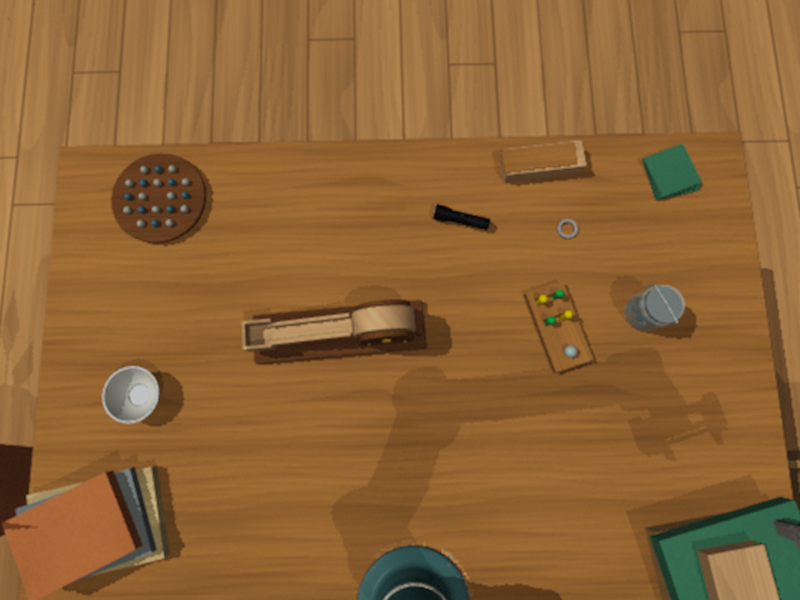

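View pics/scene0.png

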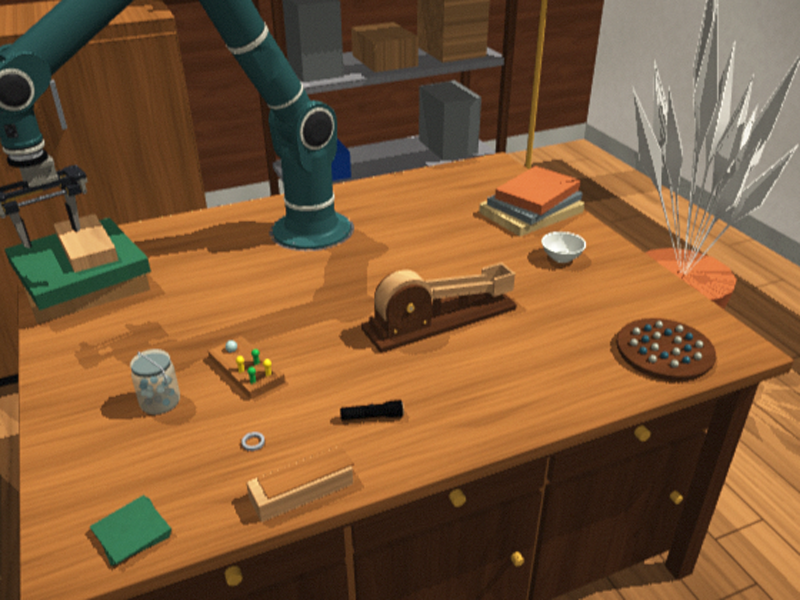

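The top view shows the wheel at about (385,322), the cup at (255,335) and the marble at (571,352). The scene view shows the wheel at (402,300) and the marble at (231,347). Next I'll enlarge these regions.

```bash
python3 - <<'E'
import cv2,numpy as np,pickle
T=pickle.load(open('top.pkl','rb'))[1]['color'];S=pickle.load(open('scene.pkl','rb'))[1]['color']
c=lambda I,x,y,w,h,k:cv2.resize(I[y:y+h,x:x+w,::-1],None,fx=k,fy=k,interpolation=cv2.INTER_CUBIC)
im=np.zeros((600,800,3),np.uint8)
im[:300,:800]=c(T,165,200,160,60,5)      # top run
im[300:600,:300]=c(T,365,200,60,60,5)     # top board
im[300:600,300:800]=c(S,245,180,125,75,4)  # scene run
cv2.imwrite('pics/c1.png',im)
E
```

```text
(no output)
```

View pics/c1.png

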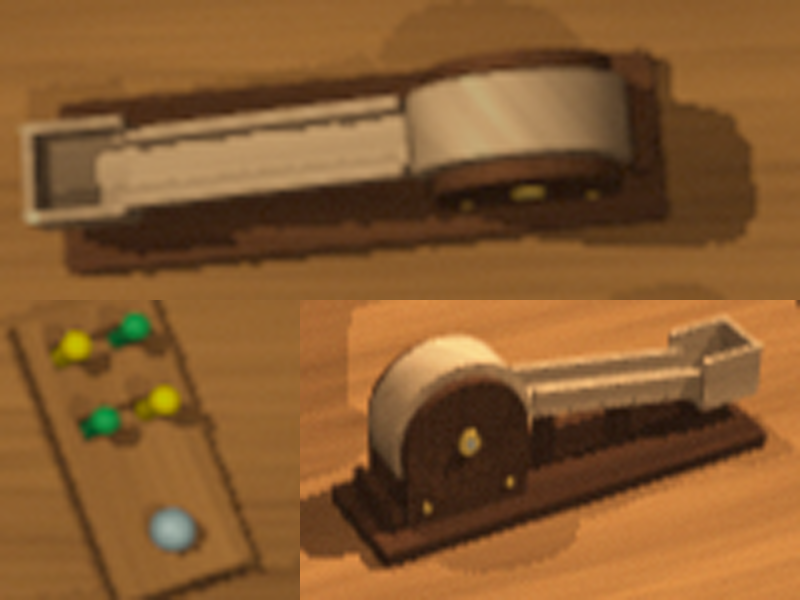

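The crop shows the board, the cup rim and the marble clearly. The marble is at (173,530) in the lower-left crop. The wheel rim spans (405–630, 60–165) in the upper crop, and no pocket is visible on it.

```bash
cat > h.py <<'E'
import numpy as np,pickle
def ray(d,u,v):
    f=210/np.tan(np.radians(d['vfov']/2)); c=np.array([(u-d['cx'])/f,(v-d['cy'])/f,1]); R=np.array(d['R'])
    return -R.T@np.array(d['t']), R.T@c
def atz(d,u,v,z):
    o,r=ray(d,u,v); return o+r*(z-o[2])/r[2]
def proj(d,X):
    f=210/np.tan(np.radians(d['vfov']/2)); c=np.array(d['R'])@X+np.array(d['t']); return np.array([c[0]/c[2]*f+d['cx'],c[1]/c[2]*f+d['cy']])
E
python3 - <<'E'
from h import *
T=pickle.load(open('top.pkl','rb'))[1];S=pickle.load(open('scene.pkl','rb'))[1]
np.set_printoptions(precision=1,suppress=True)
t=lambda x,y,z:atz(T,165+x/5,200+y/5,z)
s=lambda x,y,z:atz(S,245+(x-300)/4,180+(y-300)/4,z)
B=np.array([t(70,270,18),t(663,216,18),t(657,55,18),t(65,105,18)]);print('board',B)
C=np.array([t(22,125,86),t(123,118,86),t(130,213,86),t(30,222,86)]);print('cup',C,C.mean(0))
print('wheel ridge edges at z',t(512,165,145),t(510,68,145))
print('axle near top',t(527,192,85),'scene far',s(470,441,85))
print('marble',atz(T,365+173/5,200+230/5,31),atz(S,231/800*560,347/800*560,31))
d=B[0]-B[1]+B[3]-B[2];print('yaw',np.degrees(np.arctan2(-d[0],d[1])),B.mean(0))
print('pegs',[atz(T,365+x/5,200+(y-300)/5,76)[:2] for x,y in[(77,346),(135,328),(165,400),(105,420)]])
E
```

```text
board [[462.6 305.5  18. ]
 [486.  -36.   18. ]
 [580.5 -35.5  18. ]
 [558.7 310.6  18. ]]
cup [[536.7 316.5  86. ]
 [539.4 261.3  86. ]
 [487.1 256.6  86. ]
 [483.4 310.7  86. ]] [511.7 286.2  86. ]
wheel ridge edges at z [500.9  47.5 145. ] [551.6  47.6 145. ]
axle near top [493.8  41.1  85. ] scene far [567.2  46.6  85. ]
marble [ 470.1 -325.2   31. ] [ 477.1 -325.2   31. ]
yaw 3.764761166200998 [521.9 136.2  18. ]
pegs [array([ 569.5, -265.8]), array([ 578.9, -298.7]), array([ 538. , -312.2]), array([ 527.6, -278.3])]
```

```bash
cat >> h.py <<'E'
A=np.array([529.5,44,0]); YD=np.array([-.07,.9975,0]); 
def run(s,z,x=0): return A+YD*s+np.array([.9975,.07,0])*x+[0,0,z]
def go(P,xang=None):
    from station import telemetry
    s=telemetry.read_state();R=np.array(s['orientation']);p=np.array(s['eef_pos'])
    a=np.degrees(np.arctan2(R[1,0],R[0,0]))
    print('t',round(s['time'],2),'p',p.round(1),'F',np.round(s['force'],2),'w',round(s['width'],3),'xang',a.round(2),'tilt',np.round(R[:,2],3))
    print('shift cm',(R.T@(P-p)/10).round(2),'turn',None if xang is None else round(a-xang,1))
E
python3 -c "
from h import *
go(run(-30,175),94)"
```

```text
t 0.15 p [ 185.6 -622.5  213.9] F [0.58 0.83 0.08] w 1.003 xang 16.6 tilt [-0.     0.001 -1.   ]
shift cm [ 51.35 -51.11   3.95] turn -77.4
```

Emit:
drive_tool([
  [[51.3, -51.1, 0], -77.4, 0],
  [[51.3, -51.1, 0], -77.4, 0],
  [[51.3, -51.1, 0], -77.4, 0],
  [[51.3, -51.1, 0], -77.4, 0],
  [[51.3, -51.1, 0], -77.4, 0],
  [[51.3, -51.1, 0], -77.4, 0],
  [[51.3, -51.1, 0], -77.4, 0],
  [[51.3, -51.1, 0], -77.4, 0],
], force=10)

```text
time: 1.15
eef_pos: [424.9, -181.9, 214.7]
orientation: [[-0.072, 0.997, 0.0], [0.997, 0.072, -0.001], [-0.001, 0.0, -1.0]]
force: [0.6, 0.6, 0.3]
width: 0.151
grasp_force: 0.0
```

```bash
python3 -c "
from h import *
go(run(-30,175),94)"
```

```text
t 1.15 p [ 424.9 -181.9  214.7] F [0.63 0.56 0.28] w 0.151 xang 94.12 tilt [ 0.    -0.001 -1.   ]
shift cm [18.78 12.05  3.97] turn 0.1
```

Emit:
drive_tool([
  [[18.8, 12.0, 0], 0.1, 0],
  [[18.8, 12.0, 0], 0.1, 0],
  [[18.8, 12.0, 1], 0.1, 0],
  [[18.8, 12.0, 3], 0.1, 0],
  [[18.8, 12.0, 4], 0.1, 0],
  [[18.8, 12.0, 4], 0.1, 0],
])

```text
time: 1.9
eef_pos: [529.9, 11.4, 173.6]
orientation: [[-0.067, 0.998, -0.003], [0.998, 0.067, -0.001], [-0.0, -0.003, -1.0]]
force: [-0.3, -0.3, 0.5]
width: 0.004
grasp_force: 0.0
```

```bash
python3 - <<'E'
from h import *
from station import eyes,telemetry
import cv2
go(run(-20,155),94)
w=eyes.snapshot('wrist')['color'];T=eyes.snapshot('top')['color'];S=eyes.snapshot('scene')['color']
c=lambda I,x,y,W,h,k:cv2.resize(I[y:y+h,x:x+W,::-1],None,fx=k,fy=k,interpolation=cv2.INTER_CUBIC)
im=np.zeros((600,800,3),np.uint8)
im[:300,:400]=cv2.resize(w[:,:,::-1],(400,300)); im[:300,400:]=c(T,225,185,100,75,4); im[300:,:400]=c(S,245,170,100,75,4)
cv2.imwrite('pics/c2.png',im)
E
```

```text
t 1.9 p [529.9  11.4 173.6] F [-0.31 -0.29  0.53] w 0.004 xang 93.87 tilt [-0.003 -0.001 -1.   ]
shift cm [1.26 0.19 1.86] turn -0.1
```

View pics/c2.png

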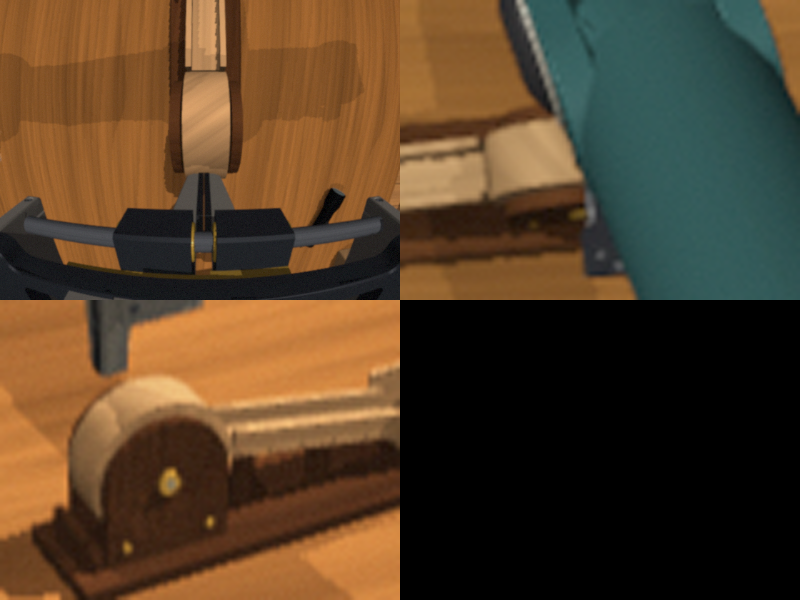

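The wrist view shows the closed fingers at (203,190), in line with the wheel at (206,120). No pocket is visible yet. Next I'll feel for the rim.

Emit:
drive_tool([
  [[1.2, 0.1, 1.0], 0, 0],
  [[1.2, 0.1, 2.2], 0, 0],
  [[1.2, 0.1, 2.6], 0, 0],
  [[1.2, 0.1, 2.7], 0, 0],
  [[1.2, 0.1, 2.7], 0, 0],
])

```text
time: 2.68
eef_pos: [531.3, 24.3, 147.6]
orientation: [[-0.068, 0.998, 0.0], [0.998, 0.068, -0.0], [-0.0, 0.0, -1.0]]
force: [1.0, -0.1, 0.6]
width: 0.004
grasp_force: 0.0
```

Emit:
drive_tool([
  [[0, 0, 0.1], 0, 0],
  [[0, 0, 0.1], 0, 0],
])

```text
time: 2.92
eef_pos: [531.2, 24.3, 146.7]
orientation: [[-0.068, 0.998, 0.0], [0.998, 0.068, -0.0], [-0.0, 0.0, -1.0]]
force: [0.3, 0.2, 0.2]
width: 0.009
grasp_force: 0.0
```

Emit:
drive_tool([
  [[0, 0, 0.1], 0, 0],
  [[0, 0, 0.1], 0, 0],
])

```text
time: 3.18
eef_pos: [531.1, 24.4, 145.5]
orientation: [[-0.068, 0.998, -0.0], [0.998, 0.068, -0.0], [-0.0, -0.0, -1.0]]
force: [-1.0, -0.9, 0.5]
width: 0.009
grasp_force: 0.0
```

Emit:
drive_tool([
  [[0, 0, 0.1], 0, 0],
  [[0, 0, 0.1], 0, 0],
])

```text
time: 3.42
eef_pos: [531.3, 24.4, 144.9]
orientation: [[-0.068, 0.998, 0.0], [0.998, 0.068, -0.0], [-0.0, 0.0, -1.0]]
force: [-1.2, -0.4, 3.7]
width: 0.005
grasp_force: 1.8
```

Emit:
drive_tool([
  [[0, 0, 0.08], 0, 0],
  [[0, 0, 0.08], 0, 0],
])

```text
time: 3.68
eef_pos: [531.3, 24.3, 144.7]
orientation: [[-0.068, 0.998, 0.0], [0.998, 0.068, -0.001], [-0.001, 0.0, -1.0]]
force: [-2.1, -0.2, 9.1]
width: 0.007
grasp_force: 4.6
```

Emit:
drive_tool([
  [[0, 0, 0.06], 0, 0],
  [[0, 0, 0.06], 0, 0],
])

```text
time: 3.92
eef_pos: [531.4, 24.0, 144.5]
orientation: [[-0.068, 0.998, 0.001], [0.998, 0.068, -0.001], [-0.001, 0.0, -1.0]]
force: [-3.8, -1.2, 12.9]
width: 0.005
grasp_force: 6.5
```

Emit:
drive_tool([
  [[0, 0, -0.08], 0, 0],
  [[0.5, 0, -0.12], 0, 0],
  [[1.0, 0, -0.15], 0, 0],
  [[1.5, 0, -0.15], 0, 0],
  [[2.0, 0, -0.15], 0, 0],
])

```text
time: 4.55
eef_pos: [529.9, 44.5, 145.2]
orientation: [[-0.068, 0.998, 0.0], [0.998, 0.068, -0.0], [-0.0, 0.0, -1.0]]
force: [-2.1, -0.6, 5.6]
width: 0.004
grasp_force: 2.8
```

Emit:
drive_tool([
  [[0.5, 0, 0], 0, 0],
  [[1.0, 0, 0.0], 0, 0],
  [[1.5, 0, 0.02], 0, 0],
  [[2.0, 0, 0.08], 0, 0],
])

```text
time: 5.05
eef_pos: [528.4, 64.5, 143.6]
orientation: [[-0.068, 0.998, -0.0], [0.998, 0.068, 0.0], [0.0, -0.0, -1.0]]
force: [0.1, -0.6, 0.3]
width: 0.006
grasp_force: 0.2
```

```bash
cat > look.py <<'E'
import sys,cv2
from h import *
from station import eyes
go(run(-20,155),94)
w=eyes.snapshot('wrist')['color'];S=eyes.snapshot('scene')['color']
im=np.zeros((450,800,3),np.uint8)
im[:300,:400]=cv2.resize(w[:,:,::-1],(400,300)); im[:450,400:]=cv2.resize(S[172:239,250:310,::-1],(400,450),interpolation=cv2.INTER_CUBIC)
cv2.imwrite(sys.argv[1],im)
E
python3 look.py pics/c3.png
```

```text
t 5.05 p [528.4  64.5 143.6] F [ 0.1  -0.57  0.26] w 0.006 xang 93.9 tilt [-0.  0. -1.]
shift cm [-4.06 -0.03 -1.14] turn -0.1
```

View pics/c3.png

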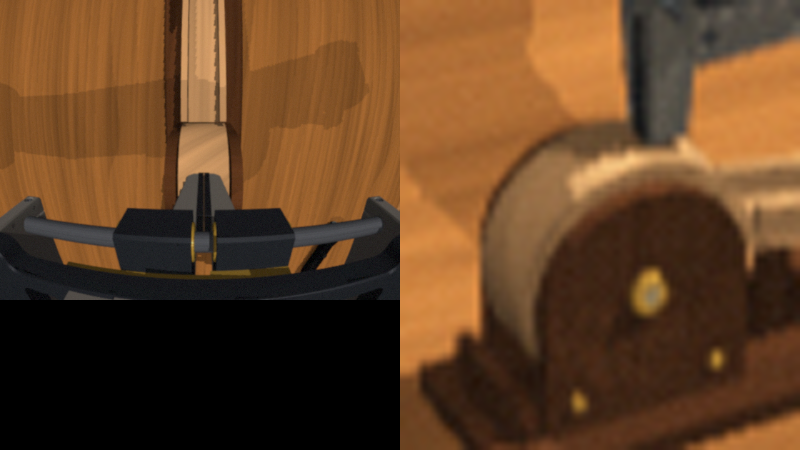

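The pocket isn't visible yet. Force at the end of the stroke was near zero because the rim radius is falling there. I'll continue the stroke a little lower.

Emit:
drive_tool([
  [[0, 0, 0.1], 0, 0],
  [[0.5, 0, 0.24], 0, 0],
  [[1.0, 0, 0.41], 0, 0],
  [[1.5, 0, 0.62], 0, 0],
  [[1.5, 0, 0.62], 0, 0],
])

```text
time: 5.78
eef_pos: [527.2, 80.0, 137.4]
orientation: [[-0.069, 0.998, -0.0], [0.998, 0.069, 0.001], [0.001, -0.0, -1.0]]
force: [-1.2, 2.0, 2.4]
width: 0.005
grasp_force: 1.7
```

Emit:
drive_tool([
  [[0, 0, -1.0], 0, 0],
  [[-1, 0, -1.7], 0, 0],
  [[-6, 0, -1.7], 0, 0],
  [[-7.1, 0, -1.0], 0, 0],
  [[-7.1, 0, -0.5], 0, 0],
  [[-7.1, 0, -0.35], 0, 0],
  [[-7.1, 0, -0.2], 0, 0],
])

```text
time: 6.65
eef_pos: [532.2, 9.7, 139.7]
orientation: [[-0.07, 0.998, 0.0], [0.998, 0.07, 0.0], [0.0, 0.0, -1.0]]
force: [-0.1, 0.5, 0.1]
width: 0.007
grasp_force: 0.0
```

Emit:
drive_tool([
  [[0, 0, 0.1], 0, 0],
  [[0, 0, 0.1], 0, 0],
])

```text
time: 6.9
eef_pos: [532.3, 9.0, 138.8]
orientation: [[-0.069, 0.998, 0.0], [0.998, 0.069, 0.0], [0.0, 0.0, -1.0]]
force: [0.3, -0.3, 0.6]
width: 0.004
grasp_force: 0.1
```

Emit:
drive_tool([
  [[0, 0, 0.1], 0, 0],
  [[0.5, 0, -0.1], 0, 0],
  [[1.0, 0, -0.25], 0, 0],
  [[1.5, 0, -0.36], 0, 0],
])

```text
time: 7.4
eef_pos: [531.4, 23.8, 142.7]
orientation: [[-0.068, 0.998, 0.0], [0.998, 0.068, -0.0], [-0.0, 0.0, -1.0]]
force: [-1.3, -1.7, 3.2]
width: 0.002
grasp_force: 2.2
```

Emit:
drive_tool([
  [[0.5, 0, -0.04], 0, 0],
  [[1.0, 0, -0.05], 0, 0],
  [[1.5, 0, -0.05], 0, 0],
  [[2.0, 0, -0.05], 0, 0],
])

```text
time: 7.9
eef_pos: [530.0, 44.4, 143.4]
orientation: [[-0.069, 0.998, 0.001], [0.998, 0.069, 0.0], [0.0, 0.001, -1.0]]
force: [-0.6, -0.5, 6.5]
width: 0.009
grasp_force: 3.4
```

Emit:
drive_tool([
  [[0.5, 0, 0], 0, 0],
  [[1.0, 0, 0.0], 0, 0],
  [[1.5, 0, 0.02], 0, 0],
  [[2.0, 0, 0.08], 0, 0],
])

```text
time: 8.4
eef_pos: [528.6, 64.0, 141.9]
orientation: [[-0.068, 0.998, 0.0], [0.998, 0.068, 0.0], [0.0, 0.0, -1.0]]
force: [0.5, -0.0, 2.3]
width: 0.005
grasp_force: 1.0
```

```bash
python3 look.py pics/c4.png
```

```text
t 8.4 p [528.6  64.  141.9] F [ 0.45 -0.01  2.31] w 0.005 xang 93.92 tilt [ 0.  0. -1.]
shift cm [-4.   -0.04 -1.31] turn -0.1
```

View pics/c4.png

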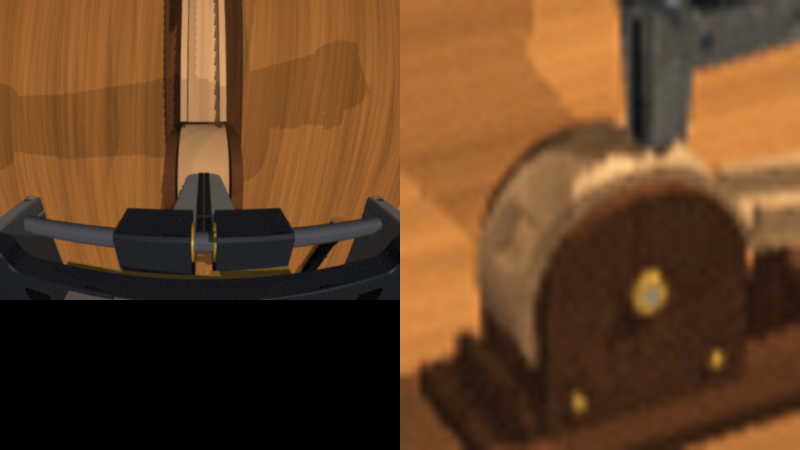

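A faint mark at about (512,225) on the left of the rim may be the pocket. From here I'll track the rim by code.

Emit:
drive_tool([
  [[0.5, 0, 0.12], 0, 0],
  [[1.0, 0, 0.28], 0, 0],
  [[1.5, 0, 0.48], 0, 0],
])

```text
time: 8.88
eef_pos: [527.4, 78.4, 136.9]
orientation: [[-0.068, 0.998, -0.0], [0.998, 0.068, -0.0], [-0.0, -0.0, -1.0]]
force: [0.2, 0.3, 1.9]
width: 0.004
grasp_force: 0.4
```

```bash
cat > rim.py <<'E'
from h import *
from station import eyes
import cv2
S=eyes.snapshot('scene'); I=cv2.cvtColor(S['color'],cv2.COLOR_RGB2GRAY).astype(np.float32)
R=59.5
print('x:   -17 -10 -5 0 5 10 17')
for th in range(-120,31,6):
    t=np.radians(th); P=[proj(S,run(R*np.sin(t),85+R*np.cos(t),x)) for x in (-17,-10,-5,0,5,10,17)]
    v=cv2.remap(I,np.array([P],np.float32)[:,:,0],np.array([P],np.float32)[:,:,1],1)[0]
    print(th,v.astype(int),np.round(P[3]).astype(int) if th%30==0 else '')
E
python3 rim.py
```

```text
x:   -17 -10 -5 0 5 10 17
-120 [68 69 72 73 85 91 79] [267 221]
-114 [70 70 71 74 74 83 93] 
-108 [73 74 75 75 78 81 93] 
-102 [79 75 77 79 83 84 92] 
-96 [83 80 83 82 85 89 94] 
-90 [ 88  89  91  92  92  92 100] [264 214]
-84 [ 94  94  98  98  97  98 101] 
-78 [101 103 104 105 104 104 103] 
-72 [112 108 107 110 112 110 104] 
-66 [111 108 112 114 113 113 111] 
-60 [111  98  95 103 112 114 118] [267 205]
-54 [119  99  94 103 118 116 125] 
-48 [112  99  91 110 122 127 123] 
-42 [113 101  97 114 131 129 117] 
-36 [126 124 120 117 113 111 115] 
-30 [116 135 128 123 119 116 136] [273 197]
-24 [ 92 118 122 118 116 135 160] 
-18 [ 71  91 103 112 109 123 142] 
-12 [ 72  78  80  76  94  98 110] 
-6 [ 74  75  77  79  80 104 167] 
0 [ 85  78  78  75  77 101 185] [282 193]
6 [ 98  80  75  72  75 143 197] 
12 [106  84  71  70  76 117 174] 
18 [115  94  74  70  73 106 171] 
24 [133  92  84  40  53 109 153] 
30 [ 97  37  31  50  82  89 137] [290 192]
```

Code finds the pocket at about −50° (dark from −63° to −39°). That is 28° of rim, which matches the given size. About 50° more is needed.

Emit:
drive_tool([
  [[0, 0, -1.5], 0, 0],
  [[-1, 0, -1.7], 0, 0],
  [[-4.9, 0, -1.7], 0, 0],
  [[-4.9, 0, -1.2], 0, 0],
  [[-4.9, 0, -0.9], 0, 0],
  [[-4.9, 0, -0.8], 0, 0],
])

```text
time: 9.68
eef_pos: [530.5, 30.2, 145.0]
orientation: [[-0.069, 0.998, -0.0], [0.998, 0.069, 0.0], [0.0, -0.0, -1.0]]
force: [-0.6, -0.6, -0.2]
width: 0.003
grasp_force: 0.0
```

Emit:
drive_tool([
  [[0, 0, 0.1], 0, 0],
  [[0, 0, 0.1], 0, 0],
])

```text
time: 9.93
eef_pos: [530.8, 29.9, 144.1]
orientation: [[-0.069, 0.998, -0.0], [0.998, 0.069, 0.0], [0.0, -0.0, -1.0]]
force: [-0.2, 0.2, 0.7]
width: 0.004
grasp_force: 0.0
```

Emit:
drive_tool([
  [[0, 0, 0.1], 0, 0],
  [[0, 0, 0.1], 0, 0],
])

```text
time: 10.18
eef_pos: [530.9, 29.7, 143.4]
orientation: [[-0.068, 0.998, 0.0], [0.998, 0.068, 0.0], [0.0, 0.0, -1.0]]
force: [-0.5, 0.3, 2.5]
width: 0.005
grasp_force: 0.9
```

Contact, at a radius of about 58.7 mm. Now the stroke.

Emit:
drive_tool([
  [[0, 0, 0.04], 0, 0],
  [[0.5, 0, 0.01], 0, 0],
  [[1.0, 0, 0.01], 0, 0],
  [[1.5, 0, 0.01], 0, 0],
  [[2.0, 0, 0.01], 0, 0],
])

```text
time: 10.8
eef_pos: [529.6, 49.3, 143.7]
orientation: [[-0.068, 0.998, 0.0], [0.998, 0.068, -0.001], [-0.001, 0.0, -1.0]]
force: [-2.3, -0.6, 6.9]
width: 0.009
grasp_force: 3.4
```

```bash
python3 rim.py | tail -22
```

```text
-96 [83 87 83 83 83 84 84] 
-90 [ 92  88  88  88  88  89 104] [264 214]
-84 [ 98  95  95  94  95  95 112] 
-78 [103  99  98 100 101 103 110] 
-72 [103 103 106 105 108 108 112] 
-66 [107 108 109 115 115 114 114] 
-60 [110 118 118 119 118 116 123] [267 205]
-54 [118 125 123 124 128 135 130] 
-48 [125 123 125 127 138 144 136] 
-42 [114 101  98 117 131 141 155] 
-36 [123 105  98 114 128 133 170] 
-30 [118 106  96 113 129 144 182] [273 197]
-24 [ 84  94  94  98 109 119 169] 
-18 [ 85  93  90  82  82 113 184] 
-12 [ 87  92  91 103 120 145 184] 
-6 [ 88  84  81  75  75  93 150] 
0 [ 81  36  24  47  65  83 126] [282 193]
6 [ 22  57  72  79  79  83 170] 
12 [ 70  84  84  80  81 125 174] 
18 [ 86  82  77  79 131 172 185] 
24 [ 83  85 110 159 176 181 187] 
30 [110 151 168 171 173 180 174] [290 192]
```

Emit:
drive_tool([
  [[0.5, 0, -0.02], 0, 0],
  [[1.0, 0, 0.0], 0, 0],
  [[1.5, 0, 0.06], 0, 0],
  [[2.0, 0, 0.17], 0, 0],
])

```text
time: 11.35
eef_pos: [527.9, 69.7, 141.0]
orientation: [[-0.068, 0.998, -0.0], [0.998, 0.068, 0.0], [0.0, -0.0, -1.0]]
force: [0.8, 1.0, 0.0]
width: 0.002
grasp_force: 0.0
```

```bash
python3 rim.py | tail -16
```

```text
-60 [116 112 113 114 114 118 122] [267 205]
-54 [115 118 116 119 128 131 126] 
-48 [116 119 123 128 138 145 142] 
-42 [118 130 131 129 140 160 159] 
-36 [127 132 131 131 138 161 167] 
-30 [122 117 116 123 140 147 128] [273 197]
-24 [107  99 103 116 130 128 131] 
-18 [ 80  97  94  90  88 108 172] 
-12 [ 82  92  92  92  89 107 180] 
-6 [ 85  94  96  83  80  97 175] 
0 [ 96  87  86  82  90 113 175] [282 193]
6 [104  86  81  79  77 120 178] 
12 [111 107  75  64  67  97 146] 
18 [129  63  36  29  59  87 144] 
24 [ 39  25  58  69  76 121 152] 
30 [ 46  72  77  88 134 168 171] [290 192]
```

Emit:
drive_tool([
  [[0, 0, 0.1], 0, 0],
  [[0.4, 0, 0.22], 0, 0],
  [[0.8, 0, 0.37], 0, 0],
  [[1.25, 0, 0.58], 0, 0],
])

```text
time: 11.9
eef_pos: [527.3, 81.8, 135.3]
orientation: [[-0.068, 0.998, 0.0], [0.998, 0.068, -0.0], [-0.0, 0.0, -1.0]]
force: [0.8, 0.3, 1.1]
width: 0.004
grasp_force: 0.3
```

Emit:
drive_tool([
  [[0, 0, -1.5], 0, 0],
  [[0, 0, -5], 0, 0],
  [[-8, 0, -7], 0, 0],
  [[-14, 0, -7], 0, 0],
  [[-14, 0, -7], 0, 0],
  [[-14, 0, -7], 0, 0],
])

```text
time: 12.65
eef_pos: [536.9, -58.8, 206.0]
orientation: [[-0.065, 0.998, 0.001], [0.998, 0.065, 0.0], [0.0, 0.001, -1.0]]
force: [0.6, 0.6, -0.3]
width: 0.007
grasp_force: 0.0
```

```bash
cat > look2.py <<'E'
import sys,cv2
from h import *
from station import eyes
go(run(-25,155),94)
w=eyes.snapshot('wrist')['color'];S=eyes.snapshot('scene');T=eyes.snapshot('top')['color'];I=S['color'].copy()
im=np.zeros((600,800,3),np.uint8)
im[:300,:400]=cv2.resize(w[:,:,::-1],(400,300)); im[300:,:400]=cv2.resize(T[195:255,230:310,::-1],(400,300),interpolation=cv2.INTER_CUBIC)
im[:600,400:]=cv2.resize(I[172:232,255:295,::-1],(400,600),interpolation=cv2.INTER_CUBIC)
for th in range(-90,91,15):
    t=np.radians(th);R=59.5
    for x,col in ((-13.5,(0,0,255)),(13.5,(0,255,0))):
        u=(proj(S,run(R*np.sin(t),85+R*np.cos(t),x))-[255,172]+.5)*10+[400,0]
        if 400<u[0]<800 and 0<u[1]<600: cv2.circle(im,tuple(int(q) for q in u),4 if th==0 else 2,col,-1)
cv2.imwrite(sys.argv[1],im)
E
python3 look2.py pics/c5.png; python3 rim.py|tail -16
```

```text
t 12.65 p [536.9 -58.8 206. ] F [ 0.65  0.59 -0.31] w 0.007 xang 93.75 tilt [ 0.001  0.    -1.   ]
shift cm [ 7.81 -0.06  5.1 ] turn -0.2
-60 [116  90  86  85  83  85  95] [267 205]
-54 [128  97  92  93  95  93 105] 
-48 [139 108 105 106 108 112 116] 
-42 [127 119 118 123 125 126 123] 
-36 [126 130 136 139 138 136 137] 
-30 [138 150 149 149 149 150 145] [273 197]
-24 [145 164 157 161 166 162 155] 
-18 [150 150 149 165 175 168 158] 
-12 [151 137 136 168 177 176 174] 
-6 [166 143 131 158 189 194 190] 
0 [161 141 128 146 140 112 151] [282 193]
6 [161 154 118 104  94 101 145] 
12 [163 180 180 177 169 168 168] 
18 [170 186 187 183 178 176 163] 
24 [159 174 174 174 172 165 162] 
30 [152 161 165 164 161 165 163] [290 192]
```

View pics/c5.png

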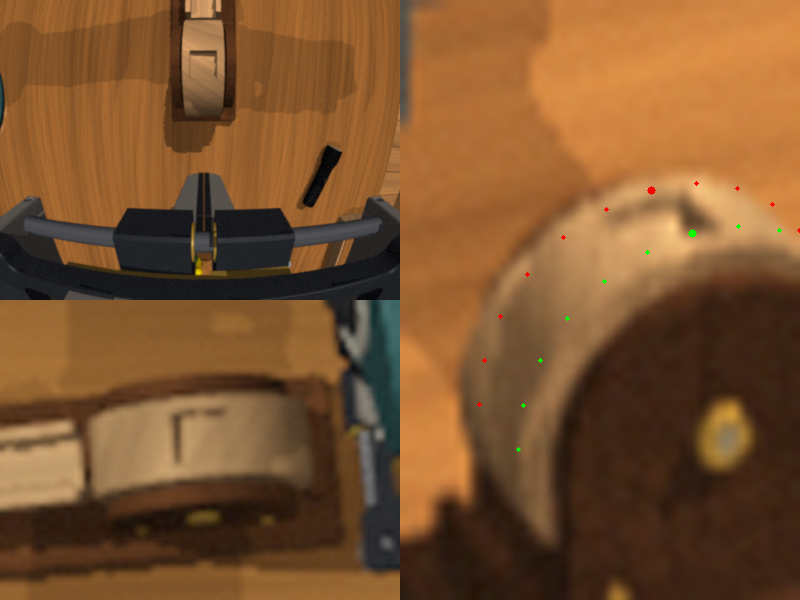

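The pocket is now near the top. The top crop shows its leading wall at (180,437), and one side edge running to (225,412). I'll compute the angle.

```bash
python3 - <<'E'
from h import *
T=pickle.load(open('top.pkl','rb'))[1]
for u,v in [(180,440),(173,440),(225,412),(203,516)]:
    z=144 if v<500 else 85
    p=atz(T,230+u/5,195+(v-300)/5,z);print(p.round(1),'s',round((p-A)[:2]@YD[:2],1),'x',round((p-A)[:2]@[.9975,.07],1))
# wrist: wall at (190..217,52) & wheel
s=__import__('station').telemetry.read_state(); W=pickle.load(open('wrist.pkl','rb'))[1]
f=210/np.tan(np.radians(W['vfov']/2));M=np.array(W['mount']);R=np.array(s['orientation']);p=np.array(s['eef_pos'])
for (u,v,z) in [(203,51,144),(203,122,18),(235,122,18),(172,122,18)]:
    a=np.array([u*1.4-W['cx'],v*1.4-W['cy']]);r=np.hypot(*a);th=r/f;d=np.array([*(a/r*np.sin(th)),np.cos(th)])
    o=R@M[:3,3]+p;d=R@M[:3,:3]@d;P=o+d*(z-o[2])/d[2];print('wrist',P.round(1),'s',round((P-A)[:2]@YD[:2],1),'x',round((P-A)[:2]@[.9975,.07],1))
E
```

```text
[527.2  50.7 144. ] s 6.8 x -1.9
[527.3  54.3 144. ] s 10.4 x -1.5
[541.3  27.1 144. ] s -17.7 x 10.6
[494.4  40.5  85. ] s -1.0 x -35.3
wrist [527.8  55.9 144. ] s 12.0 x -0.8
wrist [534.2 -35.6  18. ] s -79.7 x -0.9
wrist [584.2 -31.7  18. ] s -79.4 x 49.2
wrist [485.7 -38.8  18. ] s -79.6 x -49.5
```

The leading mouth edge is at s ≈ +11 mm, so the pocket centre is about 3.5° short of the top. A small corrective stroke ahead of the pocket will fix that.

```bash
python3 -c "
from h import *
go(run(28,142.5),94)"
```

```text
t 12.85 p [536.7 -55.5 205.6] F [ 0.56 -0.49 -0.03] w 0.005 xang 94.1 tilt [-0.     0.001 -1.   ]
shift cm [12.77  0.    6.32] turn 0.1
```

Emit:
drive_tool([
  [[6, 0, 2], 0, 0],
  [[12, 0, 4.5], 0, 0],
  [[12.8, 0, 5.6], 0, 0],
  [[12.8, 0, 6.0], 0, 0],
  [[12.8, 0, 6.3], 0, 0],
  [[12.8, 0, 6.35], 0, 0],
])

```text
time: 13.6
eef_pos: [528.5, 68.2, 142.3]
orientation: [[-0.066, 0.998, 0.0], [0.998, 0.066, -0.001], [-0.001, 0.0, -1.0]]
force: [0.8, -0.4, -0.2]
width: 0.005
grasp_force: 0.0
```

Emit:
drive_tool([
  [[0, 0, 0.1], 0, 0],
  [[0, 0, 0.1], 0, 0],
])

```text
time: 13.85
eef_pos: [528.4, 69.2, 141.4]
orientation: [[-0.067, 0.998, 0.001], [0.998, 0.067, -0.0], [-0.0, 0.001, -1.0]]
force: [-1.1, 0.0, -0.1]
width: 0.005
grasp_force: 0.1
```

Emit:
drive_tool([
  [[0, 0, 0.1], 0, 0],
  [[0, 0, 0.1], 0, 0],
])

```text
time: 14.1
eef_pos: [528.4, 70.2, 140.6]
orientation: [[-0.068, 0.998, 0.001], [0.998, 0.068, 0.0], [0.0, 0.001, -1.0]]
force: [-1.3, 0.5, 4.2]
width: 0.005
grasp_force: 2.2
```

Emit:
drive_tool([
  [[0.2, 0, 0.06], 0, 0],
  [[0.4, 0, 0.12], 0, 0],
  [[0.4, 0, 0.12], 0, 0],
])

```text
time: 14.48
eef_pos: [528.0, 74.4, 138.9]
orientation: [[-0.069, 0.998, 0.0], [0.998, 0.069, 0.001], [0.001, 0.001, -1.0]]
force: [1.0, 1.6, 4.6]
width: 0.004
grasp_force: 2.1
```

Emit:
drive_tool([
  [[0, 0, -1.5], 0, 9],
  [[0, 0, -5], 0, 9],
  [[-8, 0, -7], 0, 9],
  [[-14, 0, -7], 0, 9],
  [[-14, 0, -7], 0, 9],
  [[-14, 0, -7], 0, 9],
])

```text
time: 15.22
eef_pos: [537.0, -66.9, 209.0]
orientation: [[-0.065, 0.998, -0.0], [0.998, 0.065, 0.0], [0.0, -0.0, -1.0]]
force: [0.2, 1.4, -0.5]
width: 0.635
grasp_force: 0.0
```

```bash
python3 look2.py pics/c6.png; python3 -c "
from h import *
go(np.array([472,-325,120.]),94)"
```

```text
t 15.22 p [537.  -66.9 209. ] F [ 0.2   1.37 -0.5 ] w 0.635 xang 93.74 tilt [-0.  0. -1.]
shift cm [ 8.62 -0.01  5.4 ] turn -0.3
t 15.38 p [537.1 -63.6 208.9] F [ 0.44 -0.53  0.04] w 0.765 xang 94.08 tilt [-0.     0.001 -1.   ]
shift cm [-25.62  -8.35   8.86] turn 0.1
```

View pics/c6.png

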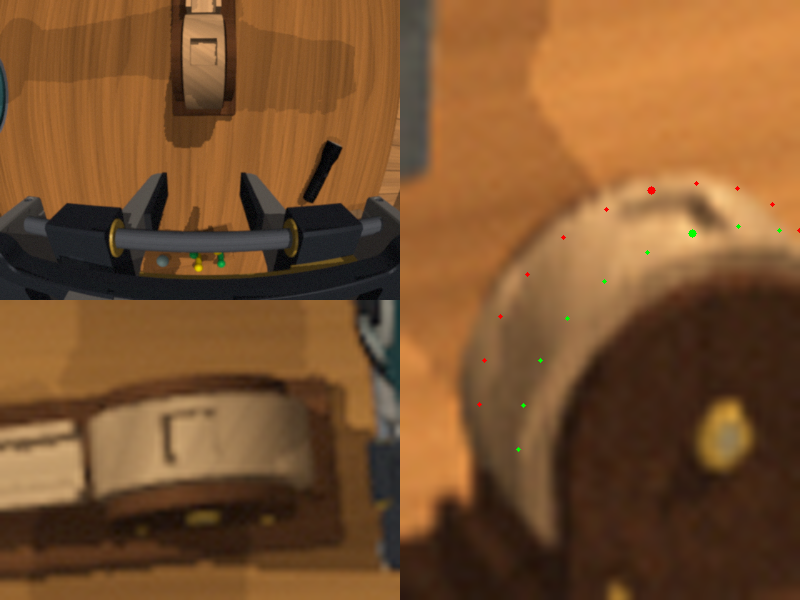

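The leading wall moved about 4.5 mm, so the pocket centre is now within about 1° of the top. Now for the marble.

Emit:
drive_tool([
  [[-6, -2, 0], 0, 5],
  [[-12, -4, 0], 0, 5],
  [[-18, -6, 2], 0, 5],
  [[-24, -8.3, 5], 0, 5],
  [[-25.6, -8.35, 8.8], 0, 5],
  [[-25.6, -8.35, 8.8], 0, 5],
  [[-25.6, -8.35, 8.8], 0, 5],
])

```text
time: 16.25
eef_pos: [473.3, -324.4, 121.9]
orientation: [[-0.072, 0.997, 0.001], [0.997, 0.072, 0.001], [0.001, 0.002, -1.0]]
force: [-0.2, 0.1, 0.2]
width: 0.543
grasp_force: 0.0
```

```bash
python3 - <<'E'
from h import *
from station import eyes,telemetry
import cv2
go(np.array([472,-325,70.]),94)
s=telemetry.read_state();W=eyes.snapshot('wrist');pickle.dump((s,W),open('wm.pkl','wb'))
f=210/np.tan(np.radians(W['vfov']/2));M=np.array(W['mount']);R=np.array(s['orientation']);p=np.array(s['eef_pos'])
im=W['color'][:,:,::-1].copy()
for X,c in [((470,-325,31),(0,0,255)),((477,-325,31),(0,255,0))]:
    q=M[:3,:3].T@(R.T@(np.array(X)-p)-M[:3,3]);r=np.hypot(q[0],q[1]);th=np.arctan2(r,q[2]);u=(W['cx']+f*th*q[0]/r,W['cy']+f*th*q[1]/r);print(u)
    cv2.circle(im,tuple(int(round(a)) for a in u),1,c,-1)
cv2.imwrite('pics/c7.png',cv2.resize(im,(800,600)))
E
```

```text
t 16.25 p [ 473.3 -324.4  121.9] F [-0.15  0.08  0.21] w 0.543 xang 94.11 tilt [ 0.001  0.001 -1.   ]
shift cm [-0.06 -0.14  5.19] turn 0.1
(np.float64(280.4997274385288), np.float64(213.31268042960593))
(np.float64(288.82283810934894), np.float64(213.88926574691806))
```

View pics/c7.png

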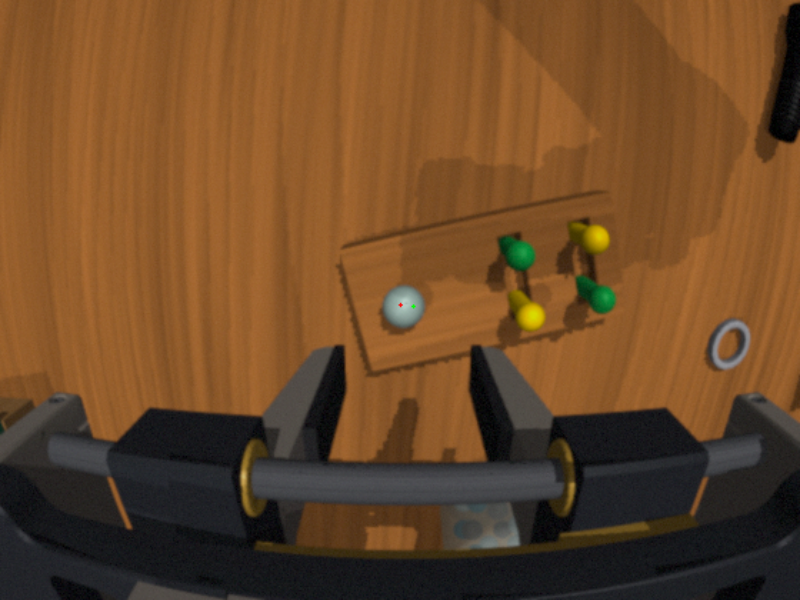

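The marble is at (403,306), between my two reprojected estimates. That gives roughly (471.5, −325.5), so I'll descend and grasp.

Emit:
drive_tool([
  [[-0.1, -0.2, 4], 0, 4.8],
  [[-0.1, -0.2, 7], 0, 4.8],
  [[-0.1, -0.2, 9], 0, 4.8],
  [[-0.1, -0.2, 9.55], 0, 4.8],
  [[-0.1, -0.2, 9.6], 0, 4.8],
  [[-0.1, -0.2, 9.6], 0, 4.8],
], force=8)

```text
time: 17.05
eef_pos: [470.3, -328.5, 26.0]
orientation: [[-0.068, 0.998, 0.002], [0.998, 0.068, -0.001], [-0.001, 0.001, -1.0]]
force: [-1.4, 0.0, -0.1]
width: 0.524
grasp_force: 0.0
```

Emit:
drive_tool([
  [[0, 0, 0], 0, 2],
  [[0, 0, 0], 0, 2],
  [[0, 0, 0], 0, 2],
  [[0, 0, 0], 0, 2],
  [[0, 0, 0], 0, 2],
])

```text
time: 17.68
eef_pos: [470.6, -328.3, 25.4]
orientation: [[-0.068, 0.998, 0.002], [0.998, 0.068, -0.001], [-0.001, 0.002, -1.0]]
force: [4.4, -0.6, 2.4]
width: 0.266
grasp_force: 8.0
```

Emit:
drive_tool([
  [[0, 0, -3], 0, 2],
  [[0, 0, -8], 0, 2],
  [[0, 0, -13], 0, 2],
  [[0, 0, -17], 0, 2],
  [[4, 1, -17], 0, 2],
  [[10, 3, -17], 0, 2],
  [[16, 5, -17], 0, 2],
  [[22, 7, -17], 0, 2],
])

```text
time: 18.68
eef_pos: [522.7, -104.8, 194.4]
orientation: [[-0.067, 0.998, -0.003], [0.998, 0.067, -0.001], [-0.0, -0.003, -1.0]]
force: [0.2, -0.1, -0.1]
width: 0.261
grasp_force: 8.0
```

```bash
python3 - <<'E'
from h import *
from station import eyes,telemetry
import cv2
s=telemetry.read_state();W=eyes.snapshot('wrist')
go(run(-2.8,170),94)
f=210/np.tan(np.radians(W['vfov']/2));M=np.array(W['mount'])
for q0 in (0,3,6):
    q=M[:3,:3].T@(np.array([q0,0,-5.6])-M[:3,3]);r=np.hypot(q[0],q[1]);th=np.arctan2(r,q[2]);u=np.array((W['cx']+f*th*q[0]/r,W['cy']+f*th*q[1]/r));print(q0,u.round(1))
u=u.round().astype(int)
C=W['color'][u[1]-35:u[1]+45,u[0]-45:u[0]+45].astype(int); m=(C[...,2]>C[...,0]+5)&(C[...,2]>90)
ys,xs=np.where(m);print(m.sum(),(xs.min()+u[0]-45,xs.max()+u[0]-45,ys.min()+u[1]-35,ys.max()+u[1]-35) if m.any() else '')
cv2.imwrite('pics/c8.png',cv2.resize(W['color'][u[1]-60:u[1]+60,u[0]-80:u[0]+80,::-1],(800,600)));print(u)
E
```

```text
t 18.73 p [524.6 -94.2 195. ] F [2.27 6.44 1.3 ] w 0.261 xang 94.52 tilt [-0.     0.005 -1.   ]
shift cm [13.44  1.57  2.57] turn 0.5
0 [284.4 262. ]
3 [284.4 257.1]
6 [284.4 252.2]
1311 (np.int64(265), np.int64(304), np.int64(238), np.int64(278))
[284 252]
```

View pics/c8.png

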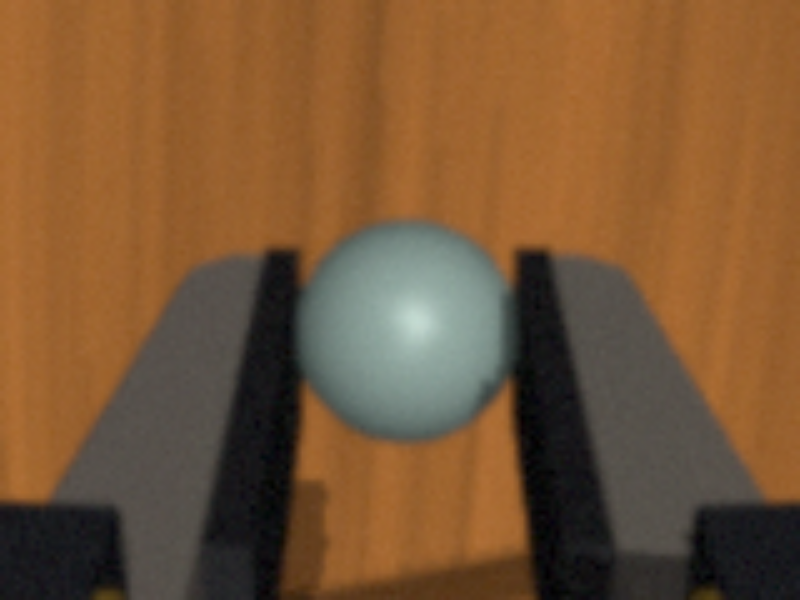

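The marble is held securely at (408,330) in the crop, about 2.5 mm ahead of the TCP. I'll carry it to the wheel.

Emit:
drive_tool([
  [[4, 0.5, 0.5], 0, 2],
  [[8, 1.2, 1], 0, 2],
  [[11, 1.4, 1.5], 0, 2],
  [[12, 1.4, 1.8], 0, 2],
  [[12, 1.4, 2], 0, 2],
  [[12, 1.4, 2], 0, 2],
])

```text
time: 19.48
eef_pos: [529.4, 12.7, 174.5]
orientation: [[-0.066, 0.998, -0.001], [0.998, 0.066, -0.001], [-0.001, -0.001, -1.0]]
force: [0.3, -0.3, 0.5]
width: 0.268
grasp_force: 8.0
```

```bash
python3 -c "
from h import *
go(run(-2.5,147),94)"
```

```text
t 19.48 p [529.4  12.7 174.5] F [ 0.25 -0.29  0.46] w 0.268 xang 93.77 tilt [-0.001 -0.001 -1.   ]
shift cm [2.87 0.22 2.75] turn -0.2
```

Emit:
drive_tool([
  [[1.5, 0.1, 0.3], 0, 2],
  [[2.8, 0.15, 0.8], 0, 2],
  [[2.8, 0.15, 1.5], 0, 2],
  [[2.8, 0.15, 2.0], 0, 2],
  [[2.8, 0.15, 2.3], 0, 2],
  [[2.8, 0.15, 2.4], 0, 2],
  [[2.8, 0.15, 2.4], 0, 2],
])

```text
time: 20.35
eef_pos: [529.3, 42.5, 150.9]
orientation: [[-0.068, 0.998, 0.0], [0.998, 0.068, -0.0], [-0.0, 0.0, -1.0]]
force: [0.7, -0.6, 0.1]
width: 0.263
grasp_force: 8.0
```

```bash
python3 -c "
from h import *
go(run(-2.5,146),94)"
```

```text
t 20.35 p [529.3  42.5 150.9] F [ 0.67 -0.57  0.12] w 0.263 xang 93.88 tilt [ 0. -0. -1.]
shift cm [-0.1   0.03  0.49] turn -0.1
```

Emit:
drive_tool([
  [[-0.1, 0, 0.2], 0, 2],
  [[-0.1, 0, 0.35], 0, 2],
  [[-0.1, 0, 0.45], 0, 2],
  [[-0.1, 0, 0.45], 0, 2],
])

```text
time: 20.85
eef_pos: [529.2, 41.7, 146.3]
orientation: [[-0.068, 0.998, -0.0], [0.998, 0.068, -0.0], [-0.0, -0.0, -1.0]]
force: [-0.1, 0.2, -0.2]
width: 0.261
grasp_force: 8.0
```

Emit:
drive_tool([
  [[0, 0, 0.1], 0, 2],
  [[0, 0, 0.1], 0, 2.7],
  [[0, 0, 0.1], 0, 3.0],
  [[0, 0, 0.1], 0, 3.6],
  [[0, 0, 0.1], 0, 3.6],
  [[0, 0, 0.1], 0, 3.6],
])

```text
time: 21.6
eef_pos: [529.3, 41.7, 145.4]
orientation: [[-0.068, 0.998, -0.0], [0.998, 0.068, -0.0], [-0.0, -0.0, -1.0]]
force: [0.5, -0.8, -0.5]
width: 0.391
grasp_force: 0.0
```

Emit:
drive_tool([
  [[0, 0, -0.5], 0, 3.8],
  [[0, 0, -2], 0, 4],
  [[0, 0, -5], 0, 4],
  [[0, 0, -7], 0, 4],
  [[-6, 0, -7], 0, 4],
  [[-12, 0, -7], 0, 0],
  [[-14, 0, -7], 0, 0],
  [[-14, 0, -7], 0, 0],
])

```text
time: 22.6
eef_pos: [538.9, -99.0, 215.9]
orientation: [[-0.065, 0.998, 0.001], [0.998, 0.065, 0.0], [0.0, 0.001, -1.0]]
force: [0.0, 1.5, -0.5]
width: 0.13
grasp_force: 0.0
```

```bash
cat > mar.py <<'E'
from h import *
from station import eyes,telemetry
s=telemetry.read_state()
go(run(-40,150),94)
for n in ('scene','top'):
    S=eyes.snapshot(n);C=S['color'].astype(int)
    m=(C[...,2]>C[...,0]-5)&(C.sum(2)>230)
    for nm,P,k in (('seat',run(0,149),22),('rail',run(70,98),14),('raillow',run(140,85),14),('cup',run(242,60),18),('hole',np.array([471.5,-325.5,31]),10)):
        u=proj(S,P);a=np.round(u).astype(int);ys,xs=np.where(m[a[1]-k:a[1]+k,a[0]-k:a[0]+k])
        print(n,nm,u.round(1),len(xs),(round(xs.mean()+a[0]-k,1),round(ys.mean()+a[1]-k,1)) if len(xs) else '')
E
python3 mar.py
```

```text
t 22.6 p [538.9 -99.  215.9] F [ 0.04  1.53 -0.49] w 0.13 xang 93.74 tilt [ 0.001  0.    -1.   ]
shift cm [1.033e+01 1.000e-02 6.590e+00] turn -0.3
scene seat [281.7 191.4] 36 (np.float64(283.1), np.float64(191.3))
scene rail [301.6 199.7] 0 
scene raillow [320.8 197.4] 0 
scene cup [347.2 195.9] 0 
scene hole [161.2 241.9] 0 
top seat [268.5 221.7] 58 (np.float64(265.6), np.float64(222.0))
top rail [243.1 227.1] 0 
top raillow [218.  230.1] 0 
top cup [182.9 234.7] 0 
top hole [399.7 245.5] 0
```

The marble is in the pocket: both views show it at the seat, and the hole is empty. Now I'll stroke behind it.

```bash
python3 -c "
from h import *
go(run(-37,143),94)"
```

```text
t 22.7 p [538.9 -95.9 215.8] F [0.44 0.83 0.32] w 0.043 xang 94.02 tilt [ 0.001  0.001 -1.   ]
shift cm [10.32  0.04  7.29] turn 0.0
```

Emit:
drive_tool([
  [[5, 0, 3], 0, 0],
  [[10, 0, 5], 0, 0],
  [[10.2, 0, 6.5], 0, 0],
  [[10.2, 0, 7.0], 0, 0],
  [[10.2, 0, 7.4], 0, 0],
  [[10.2, 0, 7.5], 0, 0],
  [[10.2, 0, 7.5], 0, 0],
])

```text
time: 23.58
eef_pos: [532.1, 3.1, 140.7]
orientation: [[-0.067, 0.998, 0.001], [0.998, 0.067, -0.0], [-0.0, 0.001, -1.0]]
force: [-0.0, -1.2, 0.3]
width: 0.004
grasp_force: 0.0
```

Emit:
drive_tool([
  [[0, 0, 0.1], 0, 0],
  [[0, 0, 0.1], 0, 0],
])

```text
time: 23.82
eef_pos: [531.9, 3.6, 139.5]
orientation: [[-0.068, 0.998, 0.0], [0.998, 0.068, -0.0], [-0.0, 0.0, -1.0]]
force: [-0.4, -0.6, 0.1]
width: 0.005
grasp_force: 0.0
```

Emit:
drive_tool([
  [[0.4, 0, 0], 0, 0],
  [[0.4, 0, 0.1], 0, 0],
  [[0.4, 0, 0.1], 0, 0],
])

```text
time: 24.2
eef_pos: [531.8, 6.8, 139.3]
orientation: [[-0.068, 0.998, 0.0], [0.998, 0.068, -0.002], [-0.002, 0.0, -1.0]]
force: [-1.6, -3.1, 6.6]
width: 0.006
grasp_force: 4.0
```

Emit:
drive_tool([
  [[0.5, 0, -0.24], 0, 0],
  [[1.0, 0, -0.42], 0, 0],
  [[1.5, 0, -0.54], 0, 0],
])

```text
time: 24.58
eef_pos: [530.7, 22.6, 144.5]
orientation: [[-0.068, 0.998, 0.0], [0.998, 0.068, -0.001], [-0.001, 0.0, -1.0]]
force: [-2.7, -1.9, 5.5]
width: 0.006
grasp_force: 2.8
```

Emit:
drive_tool([
  [[0.5, 0, -0.07], 0, 0],
  [[1.0, 0, -0.11], 0, 0],
  [[1.5, 0, -0.12], 0, 0],
  [[2.0, 0, -0.13], 0, 0],
])

```text
time: 25.08
eef_pos: [529.3, 43.2, 145.9]
orientation: [[-0.068, 0.998, 0.0], [0.998, 0.068, -0.0], [-0.0, 0.0, -1.0]]
force: [-2.5, -0.8, 6.6]
width: 0.008
grasp_force: 3.5
```

```bash
python3 mar.py
```

```text
t 25.07 p [529.3  43.2 145.9] F [-2.48 -0.84  6.57] w 0.008 xang 93.92 tilt [ 0. -0. -1.]
shift cm [-3.93  0.04 -0.41] turn -0.1
scene seat [281.7 191.4] 32 (np.float64(293.3), np.float64(191.0))
scene rail [301.6 199.7] 30 (np.float64(294.0), np.float64(192.2))
scene raillow [320.8 197.4] 0 
scene cup [347.2 195.9] 0 
scene hole [161.2 241.9] 0 
top seat [268.5 221.7] 452 (np.float64(263.9), np.float64(219.3))
top rail [243.1 227.1] 70 (np.float64(249.8), np.float64(219.2))
top raillow [218.  230.1] 0 
top cup [182.9 234.7] 0 
top hole [399.7 245.5] 0
```

Emit:
drive_tool([
  [[0.5, 0, 0], 0, 0],
  [[1.0, 0, 0], 0, 0],
  [[1.5, 0, 0.02], 0, 0],
  [[2.0, 0, 0.09], 0, 0],
])

```text
time: 25.68
eef_pos: [527.9, 63.5, 144.6]
orientation: [[-0.069, 0.998, 0.0], [0.998, 0.069, 0.0], [0.0, 0.0, -1.0]]
force: [-0.7, 0.8, 4.4]
width: 0.006
grasp_force: 2.3
```

Emit:
drive_tool([
  [[0, 0, 0.03], 0, 0],
  [[0.5, 0, 0.15], 0, 0],
  [[1.0, 0, 0.31], 0, 0],
  [[1.5, 0, 0.51], 0, 0],
  [[1.8, 0, 0.65], 0, 0],
])

```text
time: 26.3
eef_pos: [526.7, 81.5, 137.7]
orientation: [[-0.069, 0.998, 0.0], [0.998, 0.069, 0.001], [0.001, 0.0, -1.0]]
force: [-1.9, 2.0, 4.8]
width: 0.004
grasp_force: 2.3
```

```bash
python3 mar.py
```

```text
t 26.3 p [526.7  81.5 137.7] F [-1.89  2.01  4.77] w 0.004 xang 93.94 tilt [ 0.     0.001 -1.   ]
shift cm [-7.76  0.03 -1.23] turn -0.1
scene seat [281.7 191.4] 6 (np.float64(295.2), np.float64(171.2))
scene rail [301.6 199.7] 0 
scene raillow [320.8 197.4] 0 
scene cup [347.2 195.9] 18 (np.float64(342.4), np.float64(194.3))
scene hole [161.2 241.9] 0 
top seat [268.5 221.7] 227 (np.float64(254.2), np.float64(230.4))
top rail [243.1 227.1] 237 (np.float64(245.9), np.float64(223.8))
top raillow [218.  230.1] 45 (np.float64(228.8), np.float64(219.2))
top cup [182.9 234.7] 51 (np.float64(179.4), np.float64(234.8))
top hole [399.7 245.5] 0
```

The marble has rolled into the cup. I'll retreat and check that it's at rest.

Emit:
drive_tool([
  [[0, 0, -1.5], 0, 0],
  [[0, 0, -5], 0, 0],
  [[-5, 0, -8], 0, 0],
  [[-11, 0, -8], 0, 0],
  [[-15, 0, -8], 0, 0],
  [[-15, 0, -8], 0, 0],
  [[-15, 0, -8], 0, 0],
  [[-15, 0, -8], 0, 0],
])

```text
time: 27.4
eef_pos: [536.7, -67.6, 217.9]
orientation: [[-0.07, 0.998, 0.0], [0.998, 0.07, 0.0], [0.0, 0.0, -1.0]]
force: [-0.5, -0.6, -0.1]
width: 0.003
grasp_force: 0.0
```

```bash
python3 mar.py; python3 mar.py|grep cup; python3 - <<'E'
from h import *
from station import eyes
import cv2
a=pickle.load(open('top.pkl','rb'))[1]['color'].astype(int);b=eyes.snapshot('top')['color'].astype(int);d=abs(a-b).max(2)>40
for n,(x,y) in dict(jar=(655,308),torch=(462,217),ring=(568,228),bowl=(131,394)).items():
    x,y=int(x*.7),int(y*.7);print(n,d[y-25:y+25,x-25:x+25].sum())
E
```

```text
t 27.4 p [536.7 -67.6 217.9] F [-0.48 -0.61 -0.14] w 0.003 xang 94.04 tilt [ 0.  0. -1.]
shift cm [7.18 0.06 6.79] turn 0.0
scene seat [281.7 191.4] 0 
scene rail [301.6 199.7] 0 
scene raillow [320.8 197.4] 0 
scene cup [347.2 195.9] 1 (np.float64(350.0), np.float64(192.0))
scene hole [161.2 241.9] 0 
top seat [268.5 221.7] 0 
top rail [243.1 227.1] 0 
top raillow [218.  230.1] 0 
top cup [182.9 234.7] 50 (np.float64(177.8), np.float64(235.0))
top hole [399.7 245.5] 0 
scene cup [347.2 195.9] 3 (np.float64(349.7), np.float64(191.7))
top cup [182.9 234.7] 50 (np.float64(177.8), np.float64(235.0))
jar 0
torch 1225
ring 0
bowl 0
```

```bash
python3 -c "
from station import job
print(job.hand_in())"
```

```text
the job is handed in; nothing more can be done
None
```

The marble rode over in the wheel's pocket, rolled down the rail and lay still in the cup when I handed in. The jar, ring and bowl hadn't moved; the torch's last check was blocked by the arm, but nothing went near it.

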